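# Find the rocking corner of the jig plate and press its shim flat

### The job

One foot under the aluminium jig plate has sunk. Press the plate's corners one after another with a fingertip until you find the one that rocks: it gives way and stays down. Leave it down and press that corner's steel shim tab flat, which lifts the plate level again. Leave the other three tabs up and the things around where they stand; nothing is to be gripped or lifted.

Things in the scene. Friction and masses are not known exactly. Their poses are not given: they have to be found in the camera images.
- jig_base: Fixed plywood base board of the jig, 180 (its x) x 310 (its y) x 12 mm, lying on the table. Origin: centre of its underside; z up; its x axis points away from the robot, turned up to 0.3 rad about z. It carries the plate and, past the plate's two +-y edges, four steel shim tabs, two a side, 110 mm apart.
- plate: Bare aluminium jig plate, 150 (x) x 190 (y) x 8 mm, level at the start, its top 45 mm above the table. It turns on a stiff ball pivot under its middle (origin: the pivot, 14 mm below its top; axes like the base's) and stays as it is left. Four look-alike booted feet stand under its corners; one, at a random corner, has sunk unseen. Tilt 0 level, about 0.045 rad with that corner down.
- corner_near_left (a point): Spot to press on the plate's top face at the corner nearer to the robot, left (+y): 60 mm (x) and 80 mm (y) from the plate's middle, 15 mm in from both edges. It moves with the plate; z 45 mm when level. Over the sunken foot, more than about 4 N (8 N is ample) drops it about 4.5 mm and it stays down; a sound corner gives 2 mm at most.
- corner_near_right (a point): Spot to press on the plate's top face at the corner nearer to the robot, right (-y): 60 mm (x) and 80 mm (y) from the plate's middle, 15 mm in from both edges. It moves with the plate; z 45 mm when level. Over the sunken foot, more than about 4 N (8 N is ample) drops it about 4.5 mm and it stays down; a sound corner gives 2 mm at most.
- corner_far_left (a point): Spot to press on the plate's top face at the corner farther from the robot, left (+y): 60 mm (x) and 80 mm (y) from the plate's middle, 15 mm in from both edges. It moves with the plate; z 45 mm when level. Over the sunken foot, more than about 4 N (8 N is ample) drops it about 4.5 mm and it stays down; a sound corner gives 2 mm at most.
- corner_far_right (a point): Spot to press on the plate's top face at the corner farther from the robot, right (-y): 60 mm (x) and 80 mm (y) from the plate's middle, 15 mm in from both edges. It moves with the plate; z 45 mm when level. Over the sunken foot, more than about 4 N (8 N is ample) drops it about 4.5 mm and it stays down; a sound corner gives 2 mm at most.
- tab_near_left (a point): Spot to press on the shim tab of the corner nearer to the robot, left (+y): on its top, 55 mm (x) and 130 mm (y) from the base's middle, 35 mm outside the plate's edge, 15 mm inside the tab's free end. The tab is a steel strip 30 mm wide (x), 3 mm thick, sloping up to its free end. It moves with the tab: z about 42 mm with the tab up, 28.5 mm when it is flat on its ledge.
- tab_near_right (a point): Spot to press on the shim tab of the corner nearer to the robot, right (-y): on its top, 55 mm (x) and 130 mm (y) from the base's middle, 35 mm outside the plate's edge, 15 mm inside the tab's free end. The tab is a steel strip 30 mm wide (x), 3 mm thick, sloping up to its free end. It moves with the tab: z about 42 mm with the tab up, 28.5 mm when it is flat on its ledge.
- tab_far_left (a point): Spot to press on the shim tab of the corner farther from the robot, left (+y): on its top, 55 mm (x) and 130 mm (y) from the base's middle, 35 mm outside the plate's edge, 15 mm inside the tab's free end. The tab is a steel strip 30 mm wide (x), 3 mm thick, sloping up to its free end. It moves with the tab: z about 42 mm with the tab up, 28.5 mm when it is flat on its ledge.
- tab_far_right (a point): Spot to press on the shim tab of the corner farther from the robot, right (-y): on its top, 55 mm (x) and 130 mm (y) from the base's middle, 35 mm outside the plate's edge, 15 mm inside the tab's free end. The tab is a steel strip 30 mm wide (x), 3 mm thick, sloping up to its free end. It moves with the tab: z about 42 mm with the tab up, 28.5 mm when it is flat on its ledge.
- shim_near_left (a joint): Angle (rad) of the rocker shim at the corner nearer to the robot, left (+y): 0 to 0.04 at the start (tab up), grows as its tab is pressed, 0.33 = flat. It hinges under the plate's edge, 42 mm inward of the tab spot, 27 mm above the table; its inner nose lifts a dropped corner back to level. About 2 N moves the tab, 4 to 6 N while lifting; it stays where it is left.
- shim_near_right (a joint): Angle (rad) of the rocker shim at the corner nearer to the robot, right (-y): 0 to 0.04 at the start (tab up), grows as its tab is pressed, 0.33 = flat. It hinges under the plate's edge, 42 mm inward of the tab spot, 27 mm above the table; its inner nose lifts a dropped corner back to level. About 2 N moves the tab, 4 to 6 N while lifting; it stays where it is left.
- shim_far_left (a joint): Angle (rad) of the rocker shim at the corner farther from the robot, left (+y): 0 to 0.04 at the start (tab up), grows as its tab is pressed, 0.33 = flat. It hinges under the plate's edge, 42 mm inward of the tab spot, 27 mm above the table; its inner nose lifts a dropped corner back to level. About 2 N moves the tab, 4 to 6 N while lifting; it stays where it is left.
- shim_far_right (a joint): Angle (rad) of the rocker shim at the corner farther from the robot, right (-y): 0 to 0.04 at the start (tab up), grows as its tab is pressed, 0.33 = flat. It hinges under the plate's edge, 42 mm inward of the tab spot, 27 mm above the table; its inner nose lifts a dropped corner back to level. About 2 N moves the tab, 4 to 6 N while lifting; it stays where it is left.
- tower_model: Loose white card model of a tower, 40 x 50 x 38 mm, standing on the middle of the plate. Origin: centre of its underside. Bystander.
- paint_jar: Loose small jar, 28 mm across, 40 mm high, standing on the base board between the two left tabs. Origin: centre of its underside. Bystander.
- weight: Loose brass weight, 30 mm across, 42 mm high, on the base board between the two right tabs. Origin: centre of its underside. Bystander.
- glue_bottle: Loose glue bottle, 52 mm across, 110 mm high, beyond the jig to the left. Origin: centre of its underside. Bystander.
- pencil_cup: Loose white cup, 72 mm across, 80 mm high, beyond the jig to the right. Origin: centre of its underside. Bystander.
- house_model: Loose model house, about 70 x 110 x 80 mm, left of the jig. Origin: centre of its underside. Bystander.
- brush: Loose brush lying right of the jig. Origin: centre of its underside. Bystander.
- sanding_block: Loose cork block, 110 x 60 x 35 mm, right of the jig. Origin: centre of its underside. Bystander.

How it is judged:
By the outcome, as a careful person would: the job done as asked, in the order asked, and still so for the second after the job is handed in, with the robot touching nothing.
It also fails if it takes over 51 s, if anything falls off the work surface, if the arm or the gripper's body presses on something with over 40 N, if the wrist force passes 120 N, or if a joint passes its speed limit or range.

### The arm

A 7-joint arm with a two-finger parallel gripper is mounted at the origin on the work surface. World frame = base frame: x ahead of the robot, y to its left, z up, the work surface at z = 0. Lengths are in m, angles in rad, forces in N, time in s.
With the tool pointing down it reaches from about 0.425 to 0.925 m from the base axis. Payload 6.8 kg.
Tool frame: the origin (TCP) lies at the very end of the fingers, on their centre line; the grasp point (between the pads) lies 19 mm behind it; z points along the fingers, y is the direction in which the jaws open and shut (so a half turn about z gives the same grasp; the last joint's range is limited). The gripper opens to 85 mm and grips with 20 to 120 N. Pads are 22 mm wide; open, the fingers measure 114 mm over their backs; the gripper's body (76 mm by 85 mm) begins 54 mm behind the grasp point. The pads swing forward as they close: fully open they stand 13 mm farther back than shut.
Start: joints at [1.109, 0.477, 0.022, 1.555, -0.011, 1.109, -0.083], TCP at [0.234, -0.633, 0.231] pointing down, gripper open.
Joint ranges: [-2.96, 2.96], [-0.34, 2.1], [-1.41, 1.46], [0.24, 2.44], [-1.37, 4.51], [0.17, 1.92], [-2.96, 2.96]. Speed limits (rad/s): [2.39, 2.39, 3.14, 3.14, 3.14, 3.14, 3.14].

### API

Orientations are given as a 3x3 rotation matrix whose columns are the frame's x, y, z axes.
In Python, from rig import arm gives the robot as it stands.
- The arm moves only by the shell command python3 -m inch 'ROWS' [FORCE]. ROWS is JSON, a list of rows, each an object with "xyz": the shift along the tool's x, y, z in mm, a list of three; "twist": the turn about the tool's z in degrees; "hand": the finger opening in mm, from 0 to 85.4. A call has 1 to 8 rows; each row shifts and turns the commanded pose from where the row before left it, along the tool's axes as they then stand; what a row does not reach is not made up. A row lasts 1/12 s, in which the tool goes at most 41.7 mm and 7.16 degrees, less where a joint would pass 70% of its speed; a pose out of reach is approached as far as the arm can. A call with a gripper value outside its range is refused whole. The fingers move at their own pace and stop on an object; FORCE is the grip in N (left out, the last holds). Time passes only in rows, so rows that do not move let the fingers close. It gives the time, the measured TCP pose, the force and the opening at its end, in the units of the state.
- arm.sense(): the state, without advancing time (a new reading comes with each control period).
- arm.grab_frame(name): name is "side" or "top" or "wrist"; returns the picture (420x560x3 uint8, red, green, blue); there is no depth.
- arm.camera_params(name): a dict with "intrinsics" (3x3 intrinsics, pixels), "camera_from_world" (4x4, takes a point from world to camera coordinates); the wrist camera has in their place "hand_eye" (4x4, takes a point from camera to tool coordinates, whose origin is the TCP and whose axes are the flange's). Camera axes: x right, y up, looking along -z (the intrinsics and any distortion apply to the point x, -y, -z); pixel columns grow to the right and rows downward; lengths in m; the calibration is good to about 2 mm. A picture is of the moment at which its call begins: read the wrist's pose just before it. camera_params takes no time and is no camera call.
- arm.close_job(): hands the job in, once; it reports no verdict.
The state is a dict: "time_s": time; "q": joint angles; "qvel": joint speeds; "effort": joint torques, N m; "tcp_pos": TCP position; "tcp_rot": TCP orientation; "force": force on the tool from outside, world axes, zero at the start; "torque": the same for the moment, N m; "opening": opening from 0.0 (shut) to 1.0 (fully open).
Only numpy, scipy, OpenCV 4.12 (cv2) and the standard library are available. Lean on these libraries where they do the work, as an engineer would, in place of code of your own. Each camera call takes 0.05 s, during which the arm holds its last target.

## Working session

There is one attempt and no reset: what is moved stays moved. The work goes in short steps, Python scripts to look and compute and a shell command to move; the robot and the scene stay as the last step left them, time stands still between calls to the robot, and variables do not carry over. Pictures are saved under pics/ and viewed, and the job is handed in when it is done.

```bash
ls; mkdir -p pics
python3 - <<'E'
from rig import arm
import cv2,json,numpy as np
s=arm.sense(); print(s['time_s'],s['tcp_pos'],np.round(s['tcp_rot'],3).tolist(),s['force'],s['opening'])
for n in ['side','top']:
    im=arm.grab_frame(n); cv2.imwrite(f'pics/{n}0.png',im[:,:,::-1])
for n in ['side','top','wrist']: print(n,{k:np.round(v,4).tolist() if not isinstance(v,str) else v for k,v in arm.camera_params(n).items()})
E
```

```text
pics
0.0 [ 0.23364382 -0.63264662  0.230336  ] [[0.938, 0.346, -0.001], [0.346, -0.938, 0.002], [-0.0, -0.002, -1.0]] [ 0.07562775 -0.3437383  -0.53590855] 1.0028439336395154
side {'intrinsics': [[380.0156, 0.0, 277.6464], [0.0, 380.0156, 214.4206], [0.0, 0.0, 1.0]], 'camera_from_world': [[0.7416, -0.6708, -0.0046, -0.4547], [0.3603, 0.3925, 0.8462, -0.2757], [-0.5659, -0.6292, 0.5328, -0.6086], [0.0, 0.0, 0.0, 1.0]]}
top {'intrinsics': [[430.3693, 0.0, 279.354], [0.0, 430.3693, 200.1445], [0.0, 0.0, 1.0]], 'camera_from_world': [[0.0295, -0.9996, -0.0042, -0.0385], [0.9889, 0.0286, 0.1455, -0.6179], [-0.1453, -0.0084, 0.9894, -1.2259], [0.0, 0.0, 0.0, 1.0]]}
wrist {'intrinsics': [[366.138, 0.0, 280.7716], [0.0, 366.138, 211.8609], [0.0, 0.0, 1.0]], 'hand_eye': [[0.001, 0.9494, 0.3141, 0.081], [1.0, -0.0011, 0.0002, 0.0009], [0.0005, 0.3141, -0.9494, -0.1431], [0.0, 0.0, 0.0, 1.0]]}
```

View pics/top0.png

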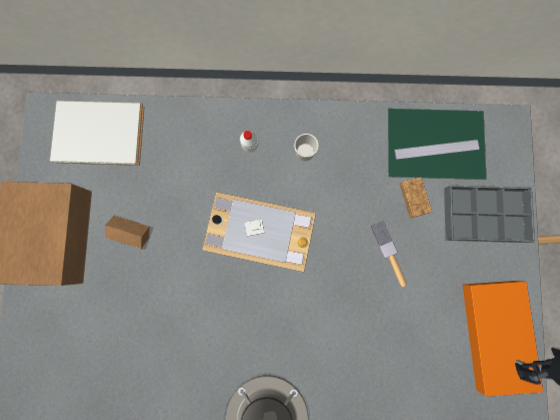

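View pics/side0.png

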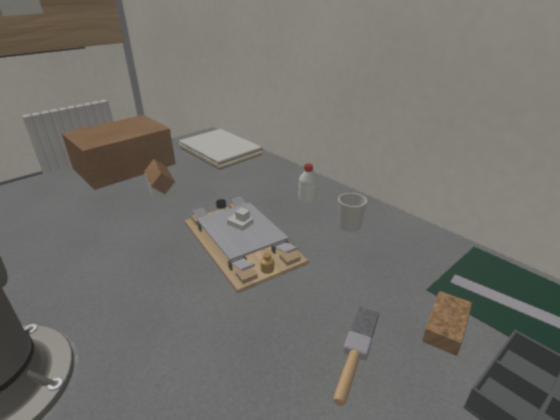

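The top view shows the jig at about pixels (203–315, 194–270). In that picture left is +y and up is +x. I'll measure the board next.

```bash
cat > h.py <<'E'
import numpy as np,cv2
from rig import arm
def cam(n,s=None):
    p=arm.camera_params(n);K=np.array(p['intrinsics'])
    if n=='wrist':
        H=np.array(p['hand_eye']);T=np.eye(4);T[:3,:3]=s['tcp_rot'];T[:3,3]=s['tcp_pos'];M=T@H
    else: M=np.linalg.inv(np.array(p['camera_from_world']))
    return K,M
def ray(n,uv,z,s=None):
    K,M=cam(n,s);uv=np.atleast_2d(uv).astype(float)
    d=np.c_[(uv[:,0]-K[0,2])/K[0,0],-(uv[:,1]-K[1,2])/K[1,1],-np.ones(len(uv))]@M[:3,:3].T
    o=M[:3,3];return o+d*((z-o[2])/d[:,2])[:,None]
def proj(n,P,s=None):
    K,M=cam(n,s);C=np.linalg.inv(M);P=np.atleast_2d(P);c=P@C[:3,:3].T+C[:3,3]
    return np.c_[K[0,0]*c[:,0]/-c[:,2]+K[0,2],K[1,1]*-c[:,1]/-c[:,2]+K[1,2]]
E
python3 - <<'E'
from h import *
im=cv2.imread('pics/top0.png');h=cv2.cvtColor(im,cv2.COLOR_BGR2HSV)
sub=h[180:290,190:330]
m=((sub[...,0]<25)&(sub[...,1]>70)&(sub[...,2]>120)).astype('uint8')
m=cv2.morphologyEx(m,cv2.MORPH_OPEN,np.ones((2,2)))
pts=np.argwhere(m)[:,::-1]+[190,180]
hull=cv2.convexHull(pts.astype(np.float32))[:,0]
W=ray('top',hull,0.012)[:,:2].astype(np.float32)
r=cv2.minAreaRect(W);print(r);print(cv2.boxPoints(r))
# plate: bluish
m=(abs(sub[...,0].astype(int)-118)<14)
print(h[230,240],h[212,260],h[205,222],h[221,301],h[232,195])
c=cv2.resize(im[180:290,190:330],None,fx=5,fy=5,interpolation=cv2.INTER_CUBIC);cv2.imwrite('pics/crop.png',c)
E
```

```text
((0.5252594351768494, 0.03520357608795166), (0.3078623116016388, 0.17846029996871948), 79.7384262084961)
[[ 0.4100349  -0.10036975]
 [ 0.58564067 -0.13216108]
 [ 0.640484    0.1707769 ]
 [ 0.4648782   0.20256823]]
[113  11 203] [113  11 201] [129  11 167] [123  10 230] [ 98   7 139]
```

View pics/crop.png

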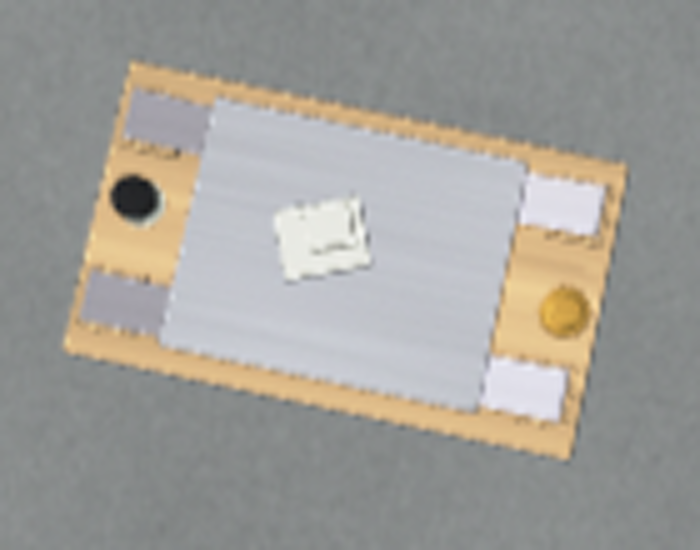

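```bash
python3 -m inch '[{"xyz":[0,0,0],"twist":6.1,"hand":0},{"xyz":[0,0,0],"twist":6.1,"hand":0},{"xyz":[0,0,0],"twist":6.1,"hand":0},{"xyz":[0,0,0],"twist":6.1,"hand":0},{"xyz":[0,0,0],"twist":6.1,"hand":0},{"xyz":[4,-16,0],"twist":0,"hand":0},{"xyz":[8,-34,0],"twist":0,"hand":0},{"xyz":[8,-34,0],"twist":0,"hand":0}]'
```

```text
time_s: 0.77
tcp_pos: [0.2677, -0.5537, 0.2305]
tcp_rot: [[0.984, -0.18, -0.001], [-0.18, -0.984, 0.0], [-0.001, -0.0, -1.0]]
force: [1.0, -0.6, 1.2]
opening: -0.001
```

```bash
R='x'; python3 -m inch '[{"xyz":[8,-35,0],"twist":0,"hand":0},{"xyz":[8,-35,0],"twist":0,"hand":0},{"xyz":[8,-35,0],"twist":0,"hand":0},{"xyz":[8,-35,0],"twist":0,"hand":0},{"xyz":[8,-35,0],"twist":0,"hand":0},{"xyz":[8,-35,0],"twist":0,"hand":0},{"xyz":[8,-35,0],"twist":0,"hand":0},{"xyz":[8,-35,0],"twist":0,"hand":0}]'; python3 -m inch '[{"xyz":[8,-35,0],"twist":0,"hand":0},{"xyz":[8,-35,0],"twist":0,"hand":0},{"xyz":[8,-35,0],"twist":0,"hand":0},{"xyz":[8,-35,0],"twist":0,"hand":0},{"xyz":[8,-35,0],"twist":0,"hand":0},{"xyz":[8,-35,0],"twist":0,"hand":0},{"xyz":[8,-35,0],"twist":0,"hand":0},{"xyz":[8,-35,0],"twist":0,"hand":0}]'; python3 -m inch '[{"xyz":[10,-35,0],"twist":0,"hand":0},{"xyz":[10,-30,0],"twist":0,"hand":0},{"xyz":[0,0,0],"twist":0,"hand":0},{"xyz":[0,0,0],"twist":0,"hand":0},{"xyz":[0,0,0],"twist":0,"hand":0}]'
python3 - <<'E'
from h import *
s=arm.sense();im=arm.grab_frame('wrist');cv2.imwrite('pics/w1.png',im[:,:,::-1])
print(s['tcp_pos'],s['force'])
c=np.array([0.5253,0.0352]);t=-0.179;R=np.array([[np.cos(t),-np.sin(t)],[np.sin(t),np.cos(t)]])
d=im[:,:,::-1].copy()
for sx in(-1,1):
  for sy in(-1,1):
    for a,b,z in((60,80,.045),(55,130,.042),(90,155,.012),(75,95,.045)):
        p=c+R@[sx*a/1000,sy*b/1000];u=proj('wrist',[*p,z],s)[0];cv2.drawMarker(d,tuple(int(round(v)) for v in u),(0,0,255),0,10,1)
cv2.imwrite('pics/w1d.png',d)
E
```

```text
time_s: 1.43
tcp_pos: [0.3813, -0.2881, 0.2312]
tcp_rot: [[0.984, -0.178, -0.0], [-0.178, -0.984, 0.0], [-0.0, -0.0, -1.0]]
force: [0.5, -1.6, 0.1]
opening: 0.001
time_s: 2.1
tcp_pos: [0.494, -0.0241, 0.2312]
tcp_rot: [[0.984, -0.178, -0.0], [-0.178, -0.984, -0.0], [-0.0, 0.0, -1.0]]
force: [0.9, -0.1, -0.9]
opening: 0.001
time_s: 2.52
tcp_pos: [0.5246, 0.034, 0.2308]
tcp_rot: [[0.984, -0.178, -0.001], [-0.178, -0.984, -0.001], [-0.001, 0.001, -1.0]]
force: [0.1, -0.2, 0.7]
opening: -0.001
[0.52457291 0.03400287 0.23078547] [ 0.07009683 -0.2238255   0.70206618]
```

View pics/w1d.png

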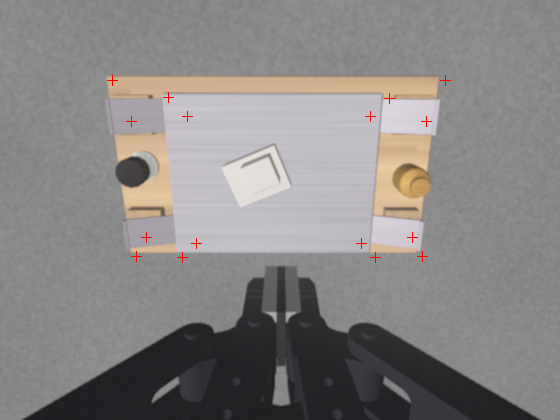

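Run:
```python
from h import *
s=arm.sense()
print('tcp px',proj('wrist',s['tcp_pos'],s), proj('top',s['tcp_pos']),proj('side',s['tcp_pos']))
pw=np.array([[163,94],[382,93],[176,252],[371,252]])
W=ray('wrist',pw,.045,s)[:,:2];print(W,W.mean(0))
pt=np.array([[217,100],[527,162],[163,348],[478,411]])/5+[190,180]-0.4
W=ray('top',pt,.045)[:,:2];print(W,W.mean(0))
for n in('top','side'):
  im=arm.grab_frame(n)[:,:,::-1];cv2.imwrite(f'pics/{n}1.png',im)
im=cv2.imread('pics/side0.png');cv2.imwrite('pics/sc.png',cv2.resize(im[185:295,175:315],None,fx=5,fy=5,interpolation=cv2.INTER_CUBIC))
```

```text
tcp px [[279.32737961 285.13224252]] [[256.3871749  226.06112315]] [[235.46355038 156.8122114 ]]
[[ 0.61954265  0.11767956]
 [ 0.58700312 -0.06666074]
 [ 0.47458556  0.14616114]
 [ 0.44041883 -0.04230586]] [0.53038754 0.03871852]
[[ 0.61647854  0.11654061]
 [ 0.58491528 -0.06749222]
 [ 0.46995854  0.14134455]
 [ 0.43912454 -0.04267768]] [0.52761922 0.03692882]
```

View pics/sc.png

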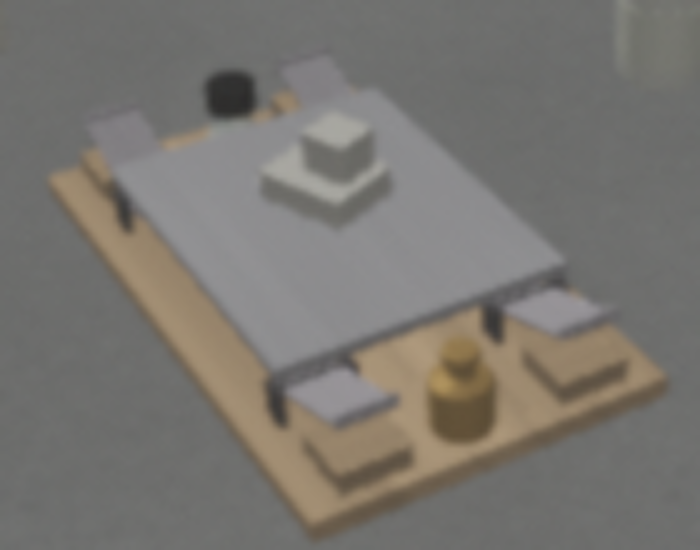

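View pics/top1.png

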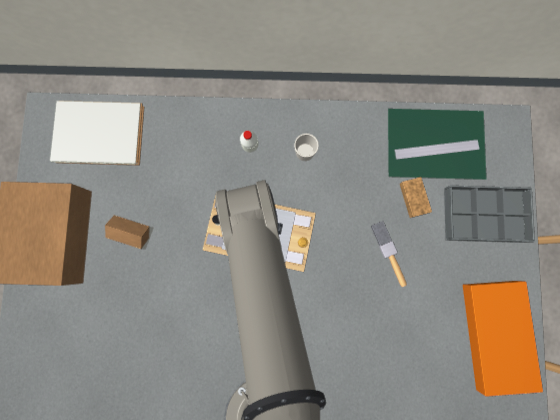

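```bash
python3 -m inch '[{"xyz":[11,13,25],"twist":0,"hand":0},{"xyz":[11,13,28],"twist":0,"hand":0},{"xyz":[11,13,30],"twist":0,"hand":0},{"xyz":[11,13,30],"twist":0,"hand":0},{"xyz":[10,13,30],"twist":0,"hand":0},{"xyz":[9,11,22],"twist":0,"hand":0},{"xyz":[0,0,0],"twist":0,"hand":0},{"xyz":[0,0,0],"twist":0,"hand":0}]'
python3 - <<'E'
from h import *
s=arm.sense();im=arm.grab_frame('wrist');cv2.imwrite('pics/w2.png',im[:,:,::-1])
c=np.array([0.528,0.037]);t=-0.178;R=np.array([[np.cos(t),-np.sin(t)],[np.sin(t),np.cos(t)]])
print(s['tcp_pos'],s['force'],R.T@(s['tcp_pos'][:2]-c))
E
```

```text
time_s: 3.33
tcp_pos: [0.5725, -0.0529, 0.0654]
tcp_rot: [[0.984, -0.181, -0.003], [-0.181, -0.984, -0.0], [-0.003, 0.001, -1.0]]
force: [0.6, 0.1, 0.4]
opening: -0.001
[ 0.57247516 -0.05285041  0.0654006 ] [0.6386345  0.10429231 0.35095178] [ 0.05968149 -0.08055592]
```

View pics/w2.png

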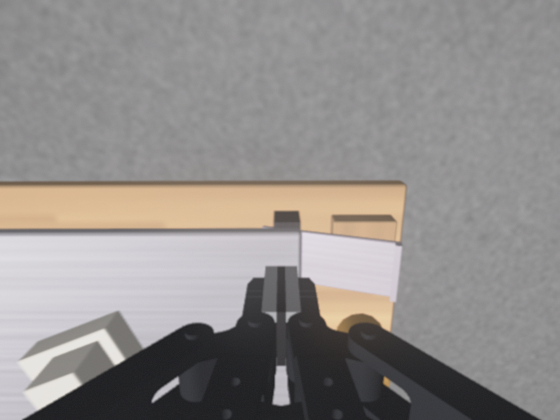

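The fingertip (281,267) is over the plate's far right corner. The plate's corner edge is at (300,230). Descending.

```bash
python3 -m inch '[{"xyz":[0,0,8],"twist":0,"hand":0},{"xyz":[0,0,6],"twist":0,"hand":0},{"xyz":[0,0,2],"twist":0,"hand":0},{"xyz":[0,0,1],"twist":0,"hand":0},{"xyz":[0,0,0],"twist":0,"hand":0},{"xyz":[0,0,0],"twist":0,"hand":0}]'
```

```text
time_s: 3.88
tcp_pos: [0.5737, -0.0511, 0.0496]
tcp_rot: [[0.984, -0.177, 0.0], [-0.177, -0.984, -0.0], [0.0, -0.0, -1.0]]
force: [-0.4, -0.3, -0.1]
opening: -0.003
```

```bash
python3 -m inch '[{"xyz":[0,0,2],"twist":0,"hand":0},{"xyz":[0,0,1],"twist":0,"hand":0},{"xyz":[0,0,1],"twist":0,"hand":0},{"xyz":[0,0,0],"twist":0,"hand":0}]'; python3 -m inch '[{"xyz":[0,0,1],"twist":0,"hand":0},{"xyz":[0,0,0],"twist":0,"hand":0}]'
```

```text
time_s: 4.22
tcp_pos: [0.5735, -0.0513, 0.0451]
tcp_rot: [[0.984, -0.178, -0.0], [-0.178, -0.984, -0.0], [-0.0, 0.0, -1.0]]
force: [-0.0, 0.1, 0.6]
opening: 0.004
time_s: 4.38
tcp_pos: [0.5737, -0.0513, 0.0446]
tcp_rot: [[0.984, -0.178, 0.0], [-0.178, -0.984, -0.0], [0.0, 0.0, -1.0]]
force: [-1.3, -0.4, 4.2]
opening: -0.0
```

```bash
python3 -m inch '[{"xyz":[0,0,1],"twist":0,"hand":0},{"xyz":[0,0,0],"twist":0,"hand":0}]'; python3 -m inch '[{"xyz":[0,0,1],"twist":0,"hand":0},{"xyz":[0,0,0],"twist":0,"hand":0}]'
```

```text
time_s: 4.55
tcp_pos: [0.5738, -0.0513, 0.0441]
tcp_rot: [[0.984, -0.178, 0.0], [-0.178, -0.984, -0.0], [0.0, 0.0, -1.0]]
force: [-2.7, -0.8, 9.6]
opening: 0.001
time_s: 4.72
tcp_pos: [0.5738, -0.0514, 0.0438]
tcp_rot: [[0.984, -0.178, 0.0], [-0.178, -0.984, -0.0], [0.0, 0.0, -1.0]]
force: [-5.0, 0.8, 15.7]
opening: -0.0
```

The far right corner held at 15.7 N with only about 1 mm of give, so it is sound. Next is near right.

```bash
python3 -m inch '[{"xyz":[0,0,-14],"twist":0,"hand":0},{"xyz":[-20,0,-4],"twist":0,"hand":0},{"xyz":[-30,0,0],"twist":0,"hand":0},{"xyz":[-30,0,0],"twist":0,"hand":0},{"xyz":[-25,0,2],"twist":0,"hand":0},{"xyz":[-15,0,6],"twist":0,"hand":0},{"xyz":[0,0,3],"twist":0,"hand":0},{"xyz":[0,0,0],"twist":0,"hand":0}]'; python3 -m inch '[{"xyz":[0,0,1],"twist":0,"hand":0},{"xyz":[0,0,0],"twist":0,"hand":0}]'
```

```text
time_s: 5.38
tcp_pos: [0.4551, -0.03, 0.049]
tcp_rot: [[0.984, -0.177, -0.001], [-0.177, -0.984, -0.0], [-0.001, 0.0, -1.0]]
force: [0.3, -0.2, 0.4]
opening: 0.0
time_s: 5.55
tcp_pos: [0.4572, -0.0301, 0.0485]
tcp_rot: [[0.984, -0.178, 0.002], [-0.178, -0.984, 0.0], [0.002, -0.0, -1.0]]
force: [0.4, 0.5, 0.4]
opening: -0.001
```

```bash
python3 -m inch '[{"xyz":[0,0,2],"twist":0,"hand":0},{"xyz":[0,0,1],"twist":0,"hand":0},{"xyz":[0,0,1],"twist":0,"hand":0},{"xyz":[0,0,0],"twist":0,"hand":0}]'; python3 -m inch '[{"xyz":[0,0,1],"twist":0,"hand":0},{"xyz":[0,0,0],"twist":0,"hand":0}]';python3 -m inch '[{"xyz":[0,0,1],"twist":0,"hand":0},{"xyz":[0,0,0],"twist":0,"hand":0}]'
```

```text
time_s: 5.88
tcp_pos: [0.4561, -0.03, 0.0444]
tcp_rot: [[0.984, -0.178, 0.001], [-0.178, -0.984, 0.0], [0.001, -0.0, -1.0]]
force: [0.1, -0.0, 3.7]
opening: 0.001
time_s: 6.05
tcp_pos: [0.4561, -0.0301, 0.044]
tcp_rot: [[0.984, -0.178, 0.001], [-0.178, -0.984, -0.0], [0.001, 0.0, -1.0]]
force: [-1.4, -0.9, 11.0]
opening: -0.003
time_s: 6.22
tcp_pos: [0.4562, -0.0301, 0.0435]
tcp_rot: [[0.984, -0.178, 0.001], [-0.178, -0.984, -0.001], [0.001, 0.0, -1.0]]
force: [-3.7, -0.1, 19.7]
opening: -0.001
```

Near right is also sound: 19.7 N, about 1 mm. Next is near left.

```bash
python3 -m inch '[{"xyz":[0,0,-16],"twist":0,"hand":0},{"xyz":[0,-20,-6],"twist":0,"hand":0},{"xyz":[0,-32,0],"twist":0,"hand":0},{"xyz":[0,-35,0],"twist":0,"hand":0},{"xyz":[0,-35,0],"twist":0,"hand":0},{"xyz":[0,-26,6],"twist":0,"hand":0},{"xyz":[0,-12,8],"twist":0,"hand":0},{"xyz":[0,0,2],"twist":0,"hand":0}]'; python3 -m inch '[{"xyz":[0,0,0],"twist":0,"hand":0},{"xyz":[0,0,0],"twist":0,"hand":0}]'
```

```text
time_s: 6.88
tcp_pos: [0.4839, 0.1314, 0.0477]
tcp_rot: [[0.985, -0.172, -0.0], [-0.172, -0.985, 0.002], [-0.0, -0.002, -1.0]]
force: [-0.6, 1.2, 0.2]
opening: -0.0
time_s: 7.05
tcp_pos: [0.4835, 0.126, 0.048]
tcp_rot: [[0.984, -0.179, -0.001], [-0.179, -0.984, -0.001], [-0.001, 0.001, -1.0]]
force: [-0.0, -0.8, -0.3]
opening: 0.003
```

```bash
python3 -m inch '[{"xyz":[0,0,1],"twist":0,"hand":0},{"xyz":[0,0,1],"twist":0,"hand":0},{"xyz":[0,0,1],"twist":0,"hand":0},{"xyz":[0,0,0],"twist":0,"hand":0}]'; python3 -m inch '[{"xyz":[0,0,1],"twist":0,"hand":0},{"xyz":[0,0,0],"twist":0,"hand":0}]';python3 -m inch '[{"xyz":[0,0,1],"twist":0,"hand":0},{"xyz":[0,0,0],"twist":0,"hand":0}]'
```

```text
time_s: 7.38
tcp_pos: [0.4841, 0.1266, 0.0454]
tcp_rot: [[0.984, -0.179, 0.0], [-0.179, -0.984, -0.0], [0.0, 0.0, -1.0]]
force: [-0.4, -0.7, 1.2]
opening: -0.0
time_s: 7.55
tcp_pos: [0.4842, 0.1269, 0.0445]
tcp_rot: [[0.984, -0.178, 0.0], [-0.178, -0.984, -0.001], [0.0, 0.0, -1.0]]
force: [-0.5, -2.3, 3.9]
opening: 0.002
time_s: 7.72
tcp_pos: [0.4843, 0.127, 0.044]
tcp_rot: [[0.984, -0.178, 0.001], [-0.178, -0.984, -0.001], [0.001, 0.001, -1.0]]
force: [-2.0, -2.3, 10.3]
opening: 0.0
```

```bash
python3 -m inch '[{"xyz":[0,0,1],"twist":0,"hand":0},{"xyz":[0,0,0],"twist":0,"hand":0}]'
```

```text
time_s: 7.88
tcp_pos: [0.4844, 0.1271, 0.0436]
tcp_rot: [[0.984, -0.178, 0.001], [-0.178, -0.984, -0.001], [0.001, 0.001, -1.0]]
force: [-3.7, -4.2, 17.9]
opening: -0.002
```

Near left is sound too: 17.9 N, about 1.5 mm. On to far left.

```bash
python3 -m inch '[{"xyz":[0,0,-16],"twist":0,"hand":0},{"xyz":[20,0,-4],"twist":0,"hand":0},{"xyz":[30,0,0],"twist":0,"hand":0},{"xyz":[30,0,0],"twist":0,"hand":0},{"xyz":[25,0,4],"twist":0,"hand":0},{"xyz":[15,0,6],"twist":0,"hand":0},{"xyz":[0,0,3],"twist":0,"hand":0},{"xyz":[0,0,0],"twist":0,"hand":0}]'; python3 -m inch '[{"xyz":[0,0,1],"twist":0,"hand":0},{"xyz":[0,0,1],"twist":0,"hand":0},{"xyz":[0,0,1],"twist":0,"hand":0},{"xyz":[0,0,0],"twist":0,"hand":0}]'; python3 -m inch '[{"xyz":[0,0,1],"twist":0,"hand":0},{"xyz":[0,0,0],"twist":0,"hand":0}]'
```

```text
time_s: 8.55
tcp_pos: [0.6013, 0.106, 0.0481]
tcp_rot: [[0.984, -0.178, -0.002], [-0.178, -0.984, -0.0], [-0.002, 0.0, -1.0]]
force: [-0.9, 0.9, -0.2]
opening: -0.003
time_s: 8.88
tcp_pos: [0.6013, 0.1066, 0.0464]
tcp_rot: [[0.984, -0.177, -0.0], [-0.177, -0.984, 0.0], [-0.0, 0.0, -1.0]]
force: [-1.4, 0.7, -0.6]
opening: -0.001
time_s: 9.05
tcp_pos: [0.6018, 0.1062, 0.0454]
tcp_rot: [[0.984, -0.177, 0.0], [-0.177, -0.984, -0.0], [0.0, 0.0, -1.0]]
force: [-0.2, -0.4, 0.5]
opening: 0.001
```

```bash
python3 -m inch '[{"xyz":[0,0,1],"twist":0,"hand":0},{"xyz":[0,0,0],"twist":0,"hand":0}]'; python3 -m inch '[{"xyz":[0,0,1],"twist":0,"hand":0},{"xyz":[0,0,0],"twist":0,"hand":0}]'; python3 -m inch '[{"xyz":[0,0,1],"twist":0,"hand":0},{"xyz":[0,0,0],"twist":0,"hand":0}]'; python3 -m inch '[{"xyz":[0,0,1],"twist":0,"hand":0},{"xyz":[0,0,0],"twist":0,"hand":0}]'
```

```text
time_s: 9.22
tcp_pos: [0.602, 0.1061, 0.0442]
tcp_rot: [[0.984, -0.178, -0.0], [-0.178, -0.984, -0.0], [-0.0, 0.0, -1.0]]
force: [0.6, -1.1, 0.2]
opening: 0.0
time_s: 9.38
tcp_pos: [0.6022, 0.1061, 0.0434]
tcp_rot: [[0.984, -0.178, 0.0], [-0.178, -0.984, -0.0], [0.0, -0.0, -1.0]]
force: [0.1, -0.5, 2.7]
opening: -0.0
time_s: 9.55
tcp_pos: [0.6024, 0.1061, 0.0425]
tcp_rot: [[0.984, -0.178, 0.001], [-0.178, -0.984, -0.0], [0.001, -0.0, -1.0]]
force: [0.3, -0.9, 3.5]
opening: 0.003
time_s: 9.72
tcp_pos: [0.6025, 0.1061, 0.0415]
tcp_rot: [[0.984, -0.178, 0.001], [-0.178, -0.984, 0.0], [0.001, -0.0, -1.0]]
force: [1.2, -0.5, 3.2]
opening: 0.001
```

Far left is giving way at about 3.5 N. I'll follow it down to its stop.

```bash
python3 -m inch '[{"xyz":[0,0,1],"twist":0,"hand":0},{"xyz":[0,0,1],"twist":0,"hand":0},{"xyz":[0,0,0],"twist":0,"hand":0}]'; python3 -m inch '[{"xyz":[0,0,1],"twist":0,"hand":0},{"xyz":[0,0,0],"twist":0,"hand":0}]'; python3 -m inch '[{"xyz":[0,0,1],"twist":0,"hand":0},{"xyz":[0,0,0],"twist":0,"hand":0}]'
```

```text
time_s: 9.97
tcp_pos: [0.6027, 0.1062, 0.0402]
tcp_rot: [[0.984, -0.178, 0.001], [-0.178, -0.984, -0.0], [0.001, -0.0, -1.0]]
force: [-1.3, -2.1, 10.9]
opening: 0.003
time_s: 10.13
tcp_pos: [0.6027, 0.1062, 0.0399]
tcp_rot: [[0.984, -0.178, 0.001], [-0.178, -0.984, -0.0], [0.001, -0.0, -1.0]]
force: [-3.7, -2.1, 16.7]
opening: -0.001
time_s: 10.3
tcp_pos: [0.6028, 0.1062, 0.0396]
tcp_rot: [[0.984, -0.178, 0.001], [-0.178, -0.984, -0.0], [0.001, 0.0, -1.0]]
force: [-5.3, -3.3, 22.1]
opening: -0.002
```

It dropped about 5 mm to a hard stop, so the sunken foot is at far left. I'll lift off, move over that tab and check that the corner stays down.

```bash
python3 -m inch '[{"xyz":[0,0,-20],"twist":0,"hand":0},{"xyz":[0,0,-10],"twist":0,"hand":0},{"xyz":[-3,-20,0],"twist":0,"hand":0},{"xyz":[-3,-20,0],"twist":0,"hand":0},{"xyz":[0,-9,0],"twist":0,"hand":0},{"xyz":[0,0,0],"twist":0,"hand":0},{"xyz":[0,0,0],"twist":0,"hand":0}]'
python3 - <<'E'
from h import *
s=arm.sense();im=arm.grab_frame('wrist');cv2.imwrite('pics/w3.png',im[:,:,::-1])
im=arm.grab_frame('side')[:,:,::-1];cv2.imwrite('pics/s3.png',cv2.resize(im[185:295,175:315],None,fx=5,fy=5,interpolation=cv2.INTER_CUBIC))
c=np.array([0.528,0.037]);t=-0.178;R=np.array([[np.cos(t),-np.sin(t)],[np.sin(t),np.cos(t)]])
print(s['tcp_pos'],s['force'],R.T@(s['tcp_pos'][:2]-c))
E
```

```text
time_s: 10.88
tcp_pos: [0.6045, 0.1554, 0.0668]
tcp_rot: [[0.984, -0.176, -0.001], [-0.176, -0.984, -0.001], [-0.001, 0.001, -1.0]]
force: [-1.0, -0.2, -0.1]
opening: -0.001
[0.60451717 0.15537792 0.06679855] [-0.95044895 -0.16020051 -0.06248724] [0.054348   0.13005577]
```

View pics/w3.png

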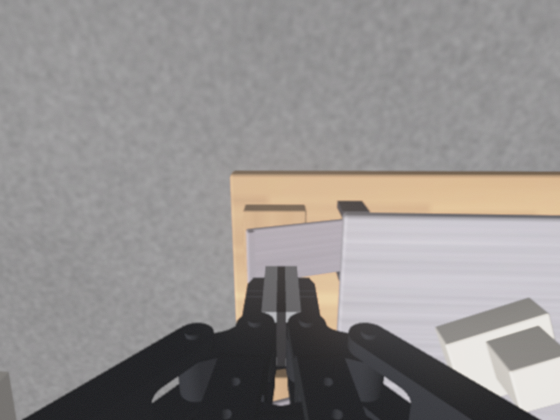

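View pics/s3.png

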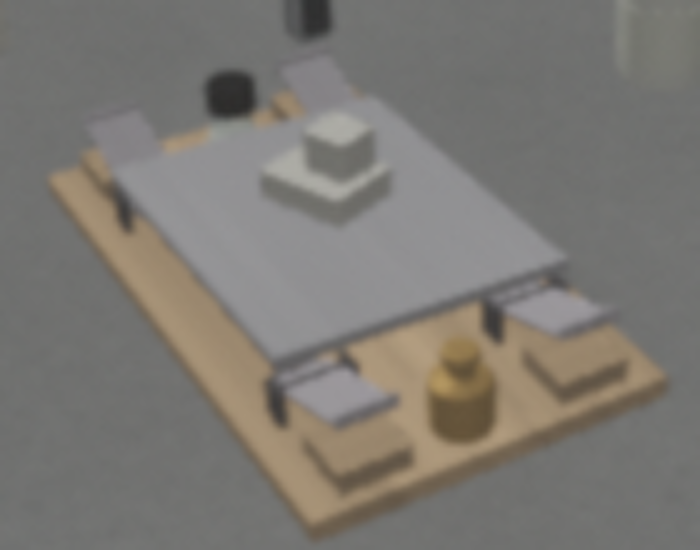

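The corner has stayed down: in the side crop the far left plate corner moved from (378,90) to (370,97). The tip at (281,267) is over the far left tab, which spans columns 248–343. Pressing the tab.

```bash
python3 -m inch '[{"xyz":[0,0,8],"twist":0,"hand":0},{"xyz":[0,0,6],"twist":0,"hand":0},{"xyz":[0,0,4],"twist":0,"hand":0},{"xyz":[0,0,2],"twist":0,"hand":0},{"xyz":[0,0,2],"twist":0,"hand":0},{"xyz":[0,0,2],"twist":0,"hand":0},{"xyz":[0,0,0],"twist":0,"hand":0}]'; python3 -m inch '[{"xyz":[0,0,2],"twist":0,"hand":0},{"xyz":[0,0,2],"twist":0,"hand":0},{"xyz":[0,0,0],"twist":0,"hand":0}]'; python3 -m inch '[{"xyz":[0,0,2],"twist":0,"hand":0},{"xyz":[0,0,1],"twist":0,"hand":0},{"xyz":[0,0,0],"twist":0,"hand":0}]'
```

```text
time_s: 11.57
tcp_pos: [0.6047, 0.1554, 0.0429]
tcp_rot: [[0.984, -0.178, -0.0], [-0.178, -0.984, -0.0], [-0.0, 0.0, -1.0]]
force: [0.5, 0.5, 0.1]
opening: -0.004
time_s: 11.82
tcp_pos: [0.6052, 0.1561, 0.0395]
tcp_rot: [[0.984, -0.177, 0.001], [-0.177, -0.984, 0.001], [0.001, -0.001, -1.0]]
force: [-0.4, 0.6, 0.4]
opening: -0.001
time_s: 12.07
tcp_pos: [0.6052, 0.1559, 0.0365]
tcp_rot: [[0.984, -0.177, 0.001], [-0.177, -0.984, 0.001], [0.001, -0.001, -1.0]]
force: [0.8, 0.9, 1.9]
opening: 0.001
```

```bash
python3 -m inch '[{"xyz":[0,0,2],"twist":0,"hand":0},{"xyz":[0,0,2],"twist":0,"hand":0},{"xyz":[0,0,0],"twist":0,"hand":0}]'; python3 -m inch '[{"xyz":[0,0,1],"twist":0,"hand":0},{"xyz":[0,0,1],"twist":0,"hand":0},{"xyz":[0,0,0],"twist":0,"hand":0}]'; python3 -m inch '[{"xyz":[0,0,1],"twist":0,"hand":0},{"xyz":[0,0,0],"twist":0,"hand":0}]'; python3 -m inch '[{"xyz":[0,0,1],"twist":0,"hand":0},{"xyz":[0,0,0],"twist":0,"hand":0}]'
```

```text
time_s: 12.32
tcp_pos: [0.605, 0.1557, 0.0321]
tcp_rot: [[0.984, -0.177, 0.0], [-0.177, -0.984, 0.0], [0.0, -0.0, -1.0]]
force: [1.9, 1.4, 2.2]
opening: -0.001
time_s: 12.57
tcp_pos: [0.6049, 0.1555, 0.0302]
tcp_rot: [[0.984, -0.178, 0.0], [-0.178, -0.984, 0.0], [0.0, -0.0, -1.0]]
force: [2.0, 1.8, 4.1]
opening: -0.002
time_s: 12.73
tcp_pos: [0.6049, 0.1555, 0.0292]
tcp_rot: [[0.984, -0.178, 0.0], [-0.178, -0.984, 0.0], [0.0, -0.0, -1.0]]
force: [0.4, 2.2, 3.0]
opening: -0.002
time_s: 12.9
tcp_pos: [0.6049, 0.1555, 0.0286]
tcp_rot: [[0.984, -0.178, 0.0], [-0.178, -0.984, -0.0], [0.0, 0.0, -1.0]]
force: [0.9, 2.4, 6.0]
opening: 0.001
```

```bash
python3 -m inch '[{"xyz":[0,0,1],"twist":0,"hand":0},{"xyz":[0,0,0],"twist":0,"hand":0}]'; python3 -m inch '[{"xyz":[0,0,1],"twist":0,"hand":0},{"xyz":[0,0,0],"twist":0,"hand":0}]'; python3 -m inch '[{"xyz":[0,0,1],"twist":0,"hand":0},{"xyz":[0,0,0],"twist":0,"hand":0}]'
```

```text
time_s: 13.07
tcp_pos: [0.605, 0.1555, 0.0285]
tcp_rot: [[0.984, -0.178, 0.0], [-0.178, -0.984, -0.0], [0.0, 0.0, -1.0]]
force: [-3.2, 1.6, 14.0]
opening: -0.002
time_s: 13.23
tcp_pos: [0.6051, 0.1555, 0.0284]
tcp_rot: [[0.984, -0.178, 0.001], [-0.178, -0.984, -0.0], [0.001, 0.0, -1.0]]
force: [-4.0, 0.2, 21.1]
opening: -0.005
time_s: 13.4
tcp_pos: [0.6052, 0.1555, 0.0283]
tcp_rot: [[0.984, -0.178, 0.001], [-0.178, -0.984, -0.001], [0.001, 0.0, -1.0]]
force: [-7.2, -0.4, 28.8]
opening: -0.003
```

The tab has bottomed out at 28.3 mm with 28.8 N. I'll retreat and look.

```bash
python3 -m inch '[{"xyz":[0,0,-10],"twist":0,"hand":0},{"xyz":[0,0,-20],"twist":0,"hand":0},{"xyz":[0,0,-35],"twist":0,"hand":0},{"xyz":[0,0,-35],"twist":0,"hand":0},{"xyz":[0,0,-35],"twist":0,"hand":0},{"xyz":[0,0,-35],"twist":0,"hand":0},{"xyz":[0,15,-20],"twist":0,"hand":0},{"xyz":[0,25,0],"twist":0,"hand":0}]'; python3 -m inch '[{"xyz":[-10,35,0],"twist":0,"hand":0},{"xyz":[-25,35,0],"twist":0,"hand":0},{"xyz":[-15,18,0],"twist":0,"hand":0},{"xyz":[0,0,0],"twist":0,"hand":0},{"xyz":[0,0,0],"twist":0,"hand":0}]'
python3 - <<'E'
from h import *
s=arm.sense();print(s['tcp_pos'],s['force'])
im=arm.grab_frame('wrist');cv2.imwrite('pics/w4.png',im[:,:,::-1])
im=arm.grab_frame('side')[:,:,::-1];cv2.imwrite('pics/s4.png',cv2.resize(im[185:295,175:315],None,fx=5,fy=5,interpolation=cv2.INTER_CUBIC))
E
```

```text
time_s: 14.07
tcp_pos: [0.5995, 0.1188, 0.2201]
tcp_rot: [[0.985, -0.174, 0.007], [-0.174, -0.985, 0.003], [0.006, -0.004, -1.0]]
force: [0.5, 0.1, -0.1]
opening: 0.002
time_s: 14.48
tcp_pos: [0.5324, 0.0372, 0.2147]
tcp_rot: [[0.984, -0.181, -0.002], [-0.181, -0.984, -0.001], [-0.002, 0.002, -1.0]]
force: [0.2, 0.7, 0.6]
opening: -0.001
[0.53237092 0.0371577  0.21473228] [0.22965887 0.7398192  0.60246536]
```

View pics/w4.png

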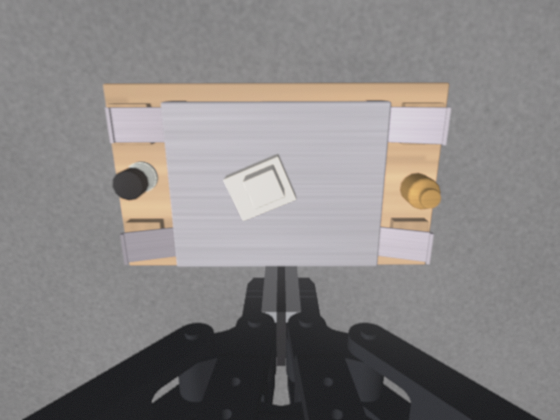

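View pics/s4.png

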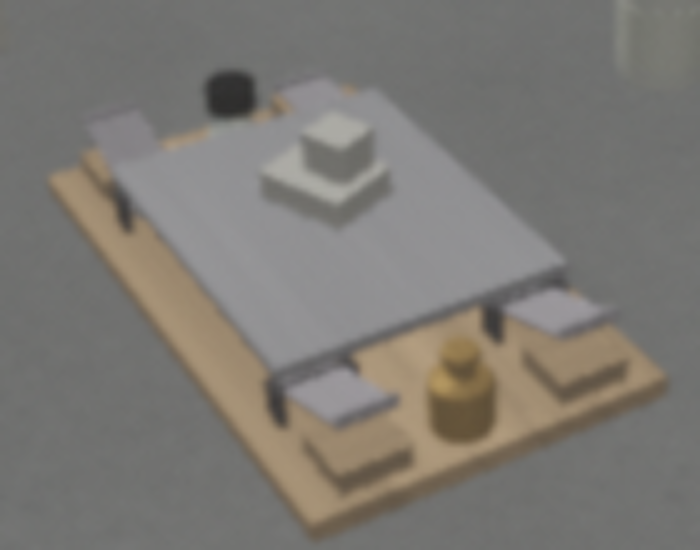

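The plate's corners are back at their starting pixels in the side view, for example far left at (378,90). Only the far left tab lies flat, and the tower, jar and weight haven't moved. Handing in.

Run:
```python
from h import *
a=cv2.imread('pics/sc.png').astype(int);b=cv2.imread('pics/s4.png').astype(int)
ys,xs=np.where(abs(a-b).max(2)>20);print(len(xs),(xs.min(),xs.max(),ys.min(),ys.max()) if len(xs) else '')
print(arm.close_job())
```

```text
257 (np.int64(283), np.int64(302), np.int64(88), np.int64(108))
the job is handed in; nothing more can be done
None
```

The sunken foot was at the far left corner, and its tab is now pressed flat with the plate level again.

- **Corner presses:** I pressed with the closed fingertip in the order far right, near right, near left, far left. The first three were sound, giving about 1 to 1.5 mm at 15 to 20 N. Far left gave way at about 3.5 N, dropped about 5 mm to a stop and stayed down.
- **Tab press:** I pressed the far left tab until it stopped at z = 28.3 mm with 28.8 N on it (28.5 mm is flat).
- **Last checks:** Comparing side views of the jig from before and after, the only clear difference is at the far left tab. The plate is back where it started, the other three tabs are up, and the tower, jar and weight are in place. I did not re-check the glue bottle, cup, house, brush and sanding block at the end, but the arm never went near them.
- **Hand-in:** The arm was clear and touching nothing, at about 14.5 s.
- **Disagreement:** The top and wrist cameras differed by about 5 mm on where the plate's middle is. I used a value between them, well within the size of the spots being pressed.

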